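# Set a bench cramp to a two-board panel and pin its tail stop

## Task

Set the blue bench cramp to the two loose boards lying in it: push its sliding tail stop towards the screw head until both boards are closed up tight between the jaws, then draw the stop back only as far as the first hole in the bar and lock it there with the steel pin from the wooden block, passed down through the stop's upper ear, the bar and the lower ear until its collar sits on the stop. The bar's hole is hidden under the stop, so feel for it gently with the pin and never force pin or boards (stay below about 40 N). Leave the boards closed up and flat, let go of the pin, and do not shift the tape measure, pencil, sanding block or brush.

Things in the scene. Friction and masses are not known exactly. Their poses are not given: they have to be found in the camera images.
- cramp: bench cramp, fixed: flat steel bar (40 wide, 10 thick, top at height 50 mm) in two notched wooden bearers, blue screw head at one end, blue tail stop sliding on it. Origin at bench height under the bar's centre line; y along the bar to the head. Bar holes: 13.5 mm, on the centre line, 50 mm apart; how far the bar is pushed through its bearers, and so their y, is not known
- head_face (a point): centre of the head pad's face that the boards bear on, 11 mm above the bar; axes as the cramp's (y points away from the boards). The pad is 56 mm wide, from 1 to 33 mm above the bar, and does not move
- tail_stop (a joint): sliding of the tail stop along the bar in m, growing away from the head: about 0 with the two boards closed up tight, limits -0.004 and 0.09; drags with about 2.5 N and stays where left. Counted from that tight place, the first bar hole comes under the stop's own hole after 4 to 44 mm of drawing back (differs each time), the next 50 mm later
- tail_face (a point): centre of the tail stop's upright jaw face that pushes the boards, 11 mm above the bar; axes as the cramp's. The jaw is 64 mm wide, 14 thick (towards -y), top 39 mm above the bar; behind it, 28 mm either side of the centre line, low ribs slope down to the ear within 34 mm of the face
- tail_hole (a point): centre of the hole in the tail stop's upper ear, on its top face (height 64 mm), 55 mm behind the jaw face; axes as the cramp's. The stop is a sleeve 64 wide, 92 long: upper ear 12 thick, 2 mm gap, bar 10, 2 mm gap, lower ear 10; both ears have a 13.5 mm hole on one vertical axis
- pin: steel pin upright in the wooden block, 90 g. Origin on its axis at the collar's underside, z up. Shank 12 mm diameter, 48 mm long below the origin, the last 7 mm tapered to 9 mm; collar 22 mm diameter, 4 thick; above it a flat eye tab to grip, 12 mm thick along the pin's x, 26 wide along its y, top 36 mm above the origin
- pin_block: dark wooden block 52 x 52 x 56 mm, fixed to the bench, with one vertical 15 mm through hole in the middle of its top in which the pin stands with its collar on the block. Origin at the centre of its underside
- board_head: loose board of bare wood, 45 x 120 x 22 mm, lying flat across the bar next to the screw head; origin at the centre of its underside, x across the 45 mm width (along the bar), y along its length
- board_tail: the second loose board, same size and axes, lying next to the tail stop
- tape_measure: yellow tape measure, 38 x 102 x 65 mm, not to be shifted; origin at the centre of its underside
- pencil: flat red carpenter's pencil, 12 x 158 x 8 mm, not to be shifted; origin at the centre of its underside
- sanding_block: cork sanding block, 60 x 111 x 30 mm, not to be shifted; origin at the centre of its underside
- brush: dusting brush with wooden handle, 42 x 192 x 15 mm, not to be shifted; origin at the centre of its underside
There are look-alikes about, which are no part of the job. Of the things that look like the pin, the smaller one is meant.

How it is judged (in metres and radians):
On the way, in this order (a step that is already met when the one before it is completed fails the run):
1. the tail stop has closed both boards up tight against the head (jaw opening under 93.5 mm for 90 mm of board) (y of tail_face in the frame of head_face above -0.0935 m), for 0.2 s.
2. the stop is drawn back and the pin is home through both ears and the bar (z of pin in the frame of tail_hole below 0.003 m and horizontal distance between pin and tail_hole below 0.004 m), for 0.2 s.
At the end, for the whole second after the job is handed in: The pin stands upright and released, collar within 3 mm of the ear, axis within 4 mm of the hole's; jaws under 140 mm apart (first hole behind the closed boards); boards flat on the bar, head board within 5 mm of the pad, tail board within 6 mm of its tight place (all of step 2 and angle between each of pin, board_head, board_tail's own z axis and vertical below 0.1 rad and linear speed of pin below 0.02 m/s and y of tail_face in the frame of head_face above -0.14 m and y of board_head in the frame of head_face above -0.0275 m and y of board_tail in the frame of head_face above -0.0735 m and z of board_head in the frame of cramp between 0.045 and 0.055 m and z of board_tail in the frame of cramp between 0.045 and 0.055 m); the robot touches nothing.
It fails at once if the pin is forced: more than 40 N between the pin and the cramp (bar, tail stop or head) (contact force between pin and cramp above 40 N).
It fails at once if a board is forced: more than 40 N between it and the cramp (contact force between any of board_tail, board_head and cramp above 40 N).
It fails at once if tape measure, pencil, sanding block or brush is shifted by more than 20 mm (distance of any of tape_measure, pencil, sanding_block, brush from where it was at the start of the episode above 0.02 m).
It also fails if it takes over 72 s, if anything falls off the work surface, if the arm or the gripper's body presses on something with over 40 N, if the wrist force passes 120 N, or if a joint passes its speed limit or range.

## Robot

A 6-joint arm with a two-finger parallel gripper is mounted at the origin on a cart in front of the work surface, level with it; the furniture and walls round the work are solid. World frame = base frame: x ahead of the robot, y to its left, z up, the work surface at z = 0. Lengths are in mm, angles in rad, forces in N, time in s.
With the tool pointing down it reaches from about 350 to 975 mm from the base axis. Payload 7.1 kg.
Tool frame: the origin (TCP) lies midway between the tips of the shut fingers; the grasp point (between the pads) lies 19 mm behind it (ctrl.grip_depth is the distance from the TCP to the grasp point, in mm); z points along the fingers, y is the line along which they close (so a half turn about z gives the same grasp; the last joint's range is limited). The gripper opens to 88 mm and grips with 3 to 60 N. Pads are 20 mm wide; open, the fingers measure 115 mm over their backs; the gripper's body (75 mm by 178 mm) begins 61 mm behind the grasp point.
Start: joints at [-0.019, 0.423, 1.63, -0, 1.089, -0.019], TCP at [624.984, 0.026, 222.675] pointing down, gripper open.
Joint ranges: [-3, 3], [-0.9, 2.11], [0.09, 2.58], [-1.31, 4.45], [0.11, 2.69], [-2.54, 2.54]. Speed limits (rad/s): [2.39, 2.39, 3.01, 3.14, 3.14, 3.14].

## Interface

Orientations are given as a rotation vector (axis times angle).
In Python, from workcell import ctrl, cams gives the robot as it stands.
- The arm moves only by the tool move_arm, never from a script. Its argument "steps" is a list of rows, each a list of 3 entries, a list of its own where there are three numbers: the shift along the tool's x, y, z in units of 25 mm (1.0 is 25 mm), then the turn about the tool's z in units of 5 degrees (1.0 is 5 degrees), then the closure, from 0 (fully open) to 1 (shut). A call has 1 to 20 rows; each row shifts and turns the commanded pose from where the row before left it, along the tool's axes as they then stand; what a row does not reach is not made up. A row lasts 1/12 s, in which the tool goes at most 41.7 mm and 7.16 degrees, less where a joint would pass 70% of its speed; a pose out of reach is approached as far as the arm can. A call is refused whole if a number of a shift passes 1 or a number of a turn 1, either way. A call with a gripper value outside its range is refused whole. The fingers move at their own pace and stop on an object; the grip force is fixed at half the most. Time passes only in rows, so rows that do not move let the fingers close. It gives the time, the measured TCP pose, the force, the opening and the grip force at its end, in the units of the state.
- ctrl.get_obs(): the state, without advancing time (a new reading comes with each control period).
- cams.get_image(name): name is "scene" or "side" or "wrist"; returns a dict with "image" (400x640x3 uint8, red, green, blue), "camera_matrix" (3x3 intrinsics, pixels), "k1" (the pictures are not rectified: a ray, as slopes to the right and down, at radius r is drawn at 1 + k1 r^2 times it, then the intrinsics apply), "xyz" and "rotation" of the camera in the world; the wrist camera has in their place "mount" (4x4, takes a point from camera to tool coordinates, whose origin is the TCP and whose axes are the flange's). Camera axes: x right, y down, z forward; pixel columns grow to the right and rows downward; lengths in mm; the calibration is good to about 2 mm. A picture is of the moment at which its call begins: read the wrist's pose just before it. There is no depth.
- ctrl.close_job(): hands the job in; it is judged then, once.
Trained networks look in the newest picture that a camera, given by its name, has taken for a name from the list of things; names that differ only in an ending like _2 or _b are one class to them, and where a whole thing is asked for, a point or a joint stands for the part that bears it (a point fixed in the world has none). Each returns a list of dicts, best first, with "p" (0 to 1); they miss things now and then, are a little off and sometimes report something else, mostly with a low value. They report only what shows in the picture. A call takes as long as a camera call. They do not tell look-alikes from the thing itself.
- cams.boxes_of(camera, thing): "rect" ([centre column, centre row, width, height] in pixels, round what is visible of it).
- cams.cut_out(camera, thing): "pixels" (400x640 bool, what is visible of it) and "rect" ([centre column, centre row, width, height] in pixels, round what is visible of it).
The state is a dict: "t": time; "qpos": joint angles; "qvel": joint speeds; "joint_torque": joint torques, N m; "ee_pos": TCP position; "orientation": TCP orientation; "ft_force": force on the tool from outside, world axes, zero at the start; "moment": the same for the moment, N m; "width": finger opening in mm; "grasp_force": force on a finger pad.
Only numpy, scipy, OpenCV 4.12 (cv2) and the standard library are available. Lean on these libraries where they do the work, as an engineer would, in place of code of your own. Each camera call takes 0.05 s, during which the arm holds its last target. There are 200 camera calls.

## Working session

There is one attempt and no reset: what is moved stays moved. The work goes in short steps, Python scripts to look and compute and a tool call to move; the robot and the scene stay as the last step left them, time stands still between calls to the robot, and variables do not carry over. Pictures are saved under pics/ and viewed, at most 10 in all, crops included, and the job is handed in when it is done.

Besides the shell and the picture viewer there is one more tool, called as name([rows], argument=value, ...), one row to a line, values as JSON. move_arm: Moves the arm, as the interface text tells. Its arguments: {"type":"object","properties":{"steps":{"type":"array"}},"required":["steps"]}

```bash
mkdir -p pics; ls; python3 - <<'E'
from workcell import ctrl,cams
import cv2
print(ctrl.get_obs())
for n in ("scene","side"):
    d=cams.get_image(n); cv2.imwrite(f"pics/{n}0.png",d["image"][:,:,::-1])
    print(n,d["camera_matrix"],d["k1"],d["xyz"],d["rotation"])
    for t in ["cramp","tail_stop","pin","pin_block","board_head","tape_measure","pencil","sanding_block","brush"]:
        print(t,[(round(b["p"],2),[round(float(v)) for v in b["rect"]]) for b in cams.boxes_of(n,t)])
E
```

```text
pics
{'t': 0.0, 'qpos': array([-1.89989334e-02,  4.23806332e-01,  1.63066919e+00,  1.95715131e-05,
        1.08858011e+00, -1.90106048e-02]), 'qvel': array([-0.00042616, -0.0003084 , -0.00092367, -0.00107059,  0.00182106,
        0.00078903]), 'joint_torque': array([ 1.28069914e-03, -5.44622147e+01, -2.73670936e+01,  6.42951974e-02,
        2.27214623e-02, -1.51321510e-04]), 'ee_pos': array([6.24462339e+02, 4.19720446e-02, 2.21931410e+02]), 'orientation': array([-2.22068456e+00, -2.22069030e+00,  1.57364047e-03]), 'ft_force': array([-0.64734093, -0.35147743, -0.25202268]), 'moment': array([0.01957142, 0.02370648, 0.02310866]), 'grasp_force': 0.0, 'width': 87.86143195257443}
scene [[433.83724937   0.         318.75102511]
 [  0.         433.83724937 202.90546452]
 [  0.           0.           1.        ]] -0.09875254272244108 [  10.50680731 -493.14981314  930.02582278] [-2.23921409  1.13031617 -0.37391561]
cramp [(0.74, [315, 204, 149, 146]), (0.73, [274, 129, 35, 29])]
tail_stop [(0.95, [329, 213, 45, 53]), (0.38, [294, 186, 48, 37])]
pin [(0.83, [422, 247, 17, 26]), (0.64, [411, 272
[... 340 characters left out ...]
1509]
 [  0.         512.70113861 198.57853078]
 [  0.           0.           1.        ]] -0.1522900421544964 [  247.49218605 -1263.50855119   520.88949368] [-1.91907346  0.22955616 -0.16173889]
cramp [(0.59, [330, 202, 75, 97])]
tail_stop [(0.85, [328, 208, 30, 31]), (0.56, [357, 174, 22, 18]), (0.53, [321, 181, 41, 4])]
pin [(0.69, [376, 237, 12, 37]), (0.5, [342, 245, 14, 20]), (0.42, [328, 204, 33, 36])]
pin_block [(0.68, [339, 252, 32, 17])]
board_head [(0.86, [322, 182, 43, 2])]
tape_measure [(0.71, [323, 181, 42, 3]), (0.57, [259, 201, 16, 37])]
pencil []
sanding_block [(0.66, [356, 173, 18, 17]), (0.4, [267, 225, 63, 7])]
brush [(0.58, [321, 182, 41, 2]), (0.57, [249, 255, 87, 19])]
```

```bash
python3 - <<'E'
import cv2
a=cv2.imread("pics/scene0.png")[90:360,210:470]
cv2.imwrite("pics/s1.png",cv2.resize(a,None,fx=2.2,fy=2.2,interpolation=cv2.INTER_CUBIC))
a=cv2.imread("pics/side0.png")[140:280,200:400]
cv2.imwrite("pics/s2.png",cv2.resize(a,None,fx=4,fy=4,interpolation=cv2.INTER_CUBIC))
E
```

```text
(no output)
```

View pics/s1.png

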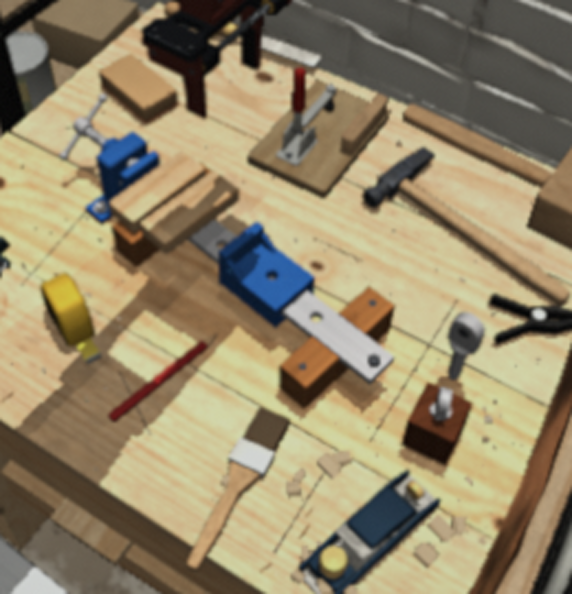

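View pics/s2.png

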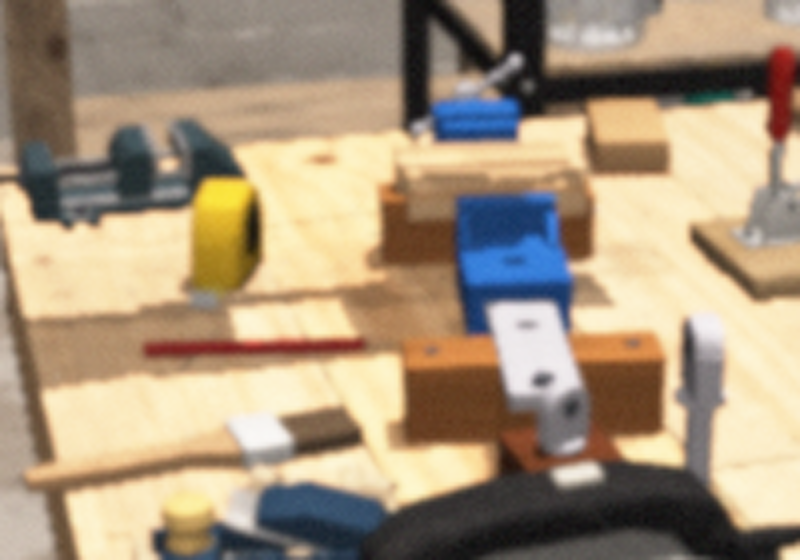

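The scene crop shows the cramp running from the head (crop 125,165) to the bar end (375,365). The tail hole is at (272,274), with bar holes at (316,316) and (374,360). The small pin stands in its block at (440,405), and the larger look-alike is at (464,340).

```bash
cat > h.py <<'E'
import numpy as np, cv2
from scipy.spatial.transform import Rotation as R
from workcell import ctrl,cams
def cam(d,obs=None):
    if "mount" in d:
        M=np.array(d["mount"]); T=np.eye(4); T[:3,:3]=R.from_rotvec(obs["orientation"]).as_matrix(); T[:3,3]=obs["ee_pos"]
        W=T@M; return d["camera_matrix"],d["k1"],W[:3,3],W[:3,:3]
    r=np.array(d["rotation"]); r=R.from_rotvec(r).as_matrix() if r.size==3 else r
    return d["camera_matrix"],d["k1"],np.array(d["xyz"]),r
def ray(c,px):
    K,k1,o,r=c
    u=np.array([(px[0]-K[0][2])/K[0][0],(px[1]-K[1][2])/K[1][1]]); v=u.copy()
    for _ in range(30): v=u/(1+k1*(v@v))
    return o,r@np.array([v[0],v[1],1.])
def onz(c,px,z):
    o,d=ray(c,px); return o+d*(z-o[2])/d[2]
def proj(c,P):
    K,k1,o,r=c; p=r.T@(np.array(P,float)-o); v=p[:2]/p[2]; v=v*(1+k1*(v@v))
    return np.array([K[0][0]*v[0]+K[0][2],K[1][1]*v[1]+K[1][2]])
def snap(n,f=None):
    o=ctrl.get_obs(); d=cams.get_image(n)
    if f: cv2.imwrite(f,d["image"][:,:,::-1])
    return d["image"],cam(d,o),o
E
python3 - <<'E'
from h import *
_,c,_=snap("scene"); _,s,_=snap("side")
S=lambda x,y:(210+x/2.2-.5,90+y/2.2-.5); Q=lambda x,y:(200+x/4-.5,140+y/4-.5)
for n,a,b,z in [("tailhole",(272,274),(515,261),64),("barh1",(316,316),(527,324),50),("barh2",(374,360),(543,380),50),("barcorner r",(392,358),None,50),("barc b",(372,380),None,50),("blk top",(440,405),None,56),("tab top",(441,392),None,92),("bigpin",(464,340),(705,320),110),("head jaw left end top",(250,226),None,89),("jawtop far",(222,255),None,89),("stop corner rear right",(312,287),(572,262),64),("rear left",(277,322),(470,285),64)]:
    print(n,onz(c,S(*a),z).round(1), onz(s,Q(*b),z).round(1) if b else "")
_,w,_=snap("wrist","pics/w0.png")
print(w)
E
```

```text
tailhole [ 546.4 -119.8   64. ] [ 545.3 -125.8   64. ]
barh1 [ 536.2 -187.7   50. ] [ 535.6 -191.5   50. ]
barh2 [ 525.3 -270.5   50. ] [ 524.  -270.1   50. ]
barcorner r [ 538.9 -284.9   50. ] 
barc b [ 502.8 -282.    50. ] 
blk top [ 515.4 -356.8   56. ] 
tab top [ 508.2 -355.8   92. ] 
bigpin [ 564.7 -347.7  110. ] [ 589.6 -344.6  110. ]
head jaw left end top [572.2 -70.   89. ] 
jawtop far [519.7 -69.8  89. ] 
stop corner rear right [ 558.  -166.8   64. ] [ 578.9 -135.6   64. ]
rear left [ 496.2 -162.5   64. ] [ 509.2 -157.9   64. ]
(array([[309.89426683,   0.        , 325.67515406],
       [  0.        , 309.89426683, 201.99468283],
       [  0.        ,   0.        ,   1.        ]]), -0.02833417979059373, array([623.80472098,  80.57709093, 384.45919634]), array([[ 9.99999754e-01, -6.57981340e-04, -2.41706321e-04],
       [-6.99750416e-04, -9.57380585e-01, -2.88828541e-01],
       [-4.13611487e-05,  2.88828640e-01, -9.57380810e-01]]))
```

View pics/w0.png

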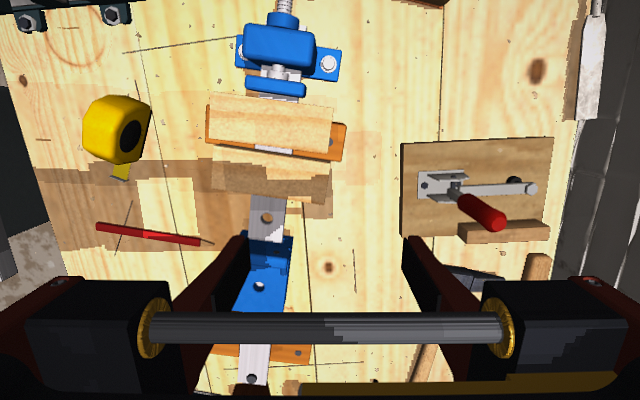

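```bash
python3 - <<'E'
from h import *
_,w,_=snap("wrist"); 
for n,p,z in [("hole ahead",(267,217),50),("tail hole",(259,287),64),("hole behind",(251,379),50),("jaw top L",(249,232),89),("jaw top R",(293,236),89),("bar L",(251,197),50),("bar R",(285,200),50),("bar L2",(248,236),50),("bar R2",(282,239),50),("pad L top",(246,87),83),("pad R top",(306,93),83),("pad L bot",(247,94),51),
 ("hb nl",(207,138),72),("hb nr",(330,152),72),("hb fl",(209,94),72),("hb fr",(333,108),72),("tb nl",(212,190),72),("tb nr",(326,203),72),("tb fl",(213,147),72),("tb fr",(330,160),72)]:
    print(n,onz(w,p,z).round(1))
E
python3 - <<'E'
import cv2
a=cv2.imread("pics/w0.png")[70:310,190:350]
cv2.imwrite("pics/w0c.png",cv2.resize(a,None,fx=2.5,fy=2.5,interpolation=cv2.INTER_CUBIC))
E
```

```text
hole ahead [556.5 -38.2  50. ]
tail hole [ 544.9 -121.    64. ]
hole behind [ 520.5 -275.5   50. ]
jaw top L [544.9 -40.7  89. ]
jaw top R [590.  -45.1  89. ]
bar L [539.8 -14.4  50. ]
bar R [577.9 -17.9  50. ]
bar L2 [532.9 -61.7  50. ]
bar R2 [572.6 -65.5  50. ]
pad L top [550.6 100.1  83. ]
pad R top [605.7  94.6  83. ]
pad L bot [543.4  95.4  51. ]
hb nl [505.5  53.   72. ]
hb nr [628.1  38.8  72. ]
hb fl [511.8  94.7  72. ]
hb fr [630.9  81.3  72. ]
tb nl [ 5.049e+02 -5.000e-01  7.200e+01]
tb nr [624.1 -14.7  72. ]
tb fl [510.6  44.1  72. ]
tb fr [628.1  30.8  72. ]
```

View pics/w0c.png

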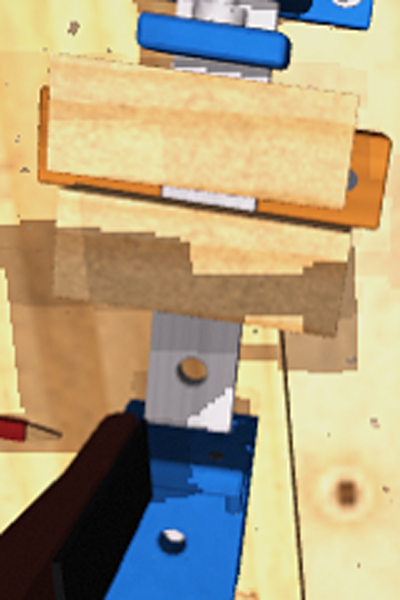

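The wrist crop shows the pad, two boards with a gap between them, a bar hole ahead of the stop at (267,217) and the tail hole at (259,287). The stop needs about 74 mm of travel. I'll grip the jaw top above board height and use that one grasp to push it and draw it back.

move_arm([
  [[-0.588,-0.58,0.5],0,0],
  [[-0.588,-0.58,0.5],0,0],
  [[-0.588,-0.58,0.5],0,0],
  [[-0.588,-0.58,0.5],0,0],
  [[-0.588,-0.58,0.5],0,0],
  [[0,0,0],-1,0.3],
  [[0,0,0],-1,0.4],
  [[0,0,0],-1,0.4],
  [[0,0,0],-1,0.4],
  [[0,0,0],-1,0.4],
  [[0,0,0],-1,0.4],
  [[0,0,0],-1,0.4],
  [[0,0,0],-1,0.4],
  [[0,0,0],-1,0.4],
  [[0,0,0],-1,0.4],
  [[0,0,0],-1,0.4],
  [[0,0,0],-1,0.4],
  [[0,0,0],-1,0.4],
  [[0,0,0],-1,0.4],
  [[0,0,0],-1,0.4],
])

```text
t: 2.87
ee_pos: [552.6, -73.5, 160.2]
orientation: [0.403, 3.115, -0.0]
ft_force: [-0.5, 0.1, 0.6]
width: 52.4
grasp_force: 0.0
```

move_arm([
  [[0,0,0],-1,0.4],
  [[0,0,0],-0.4,0.4],
  [[0,0,0],0,0.4],
])

```text
t: 3.12
ee_pos: [552.5, -73.5, 160.2]
orientation: [0.217, 3.134, -0.0]
ft_force: [0.3, -0.1, 0.6]
width: 53.1
grasp_force: 0.0
```

```bash
python3 - <<'E'
from h import *
_,w,o=snap("wrist","pics/w1.png"); print(o["ee_pos"],o["orientation"],o["ft_force"],o["width"],R.from_rotvec(o["orientation"]).as_matrix().round(3),w[2])
E
```

```text
[552.53896528 -73.49809389 160.22559215] [ 2.17187804e-01  3.13396291e+00 -6.07259605e-05] [ 0.32032932 -0.06659765  0.59674346] 53.08079143806377 [[-0.99   0.138  0.   ]
 [ 0.138  0.99  -0.   ]
 [-0.    -0.    -1.   ]] [472.5549926  -61.49716434 321.99408733]
```

View pics/w1.png

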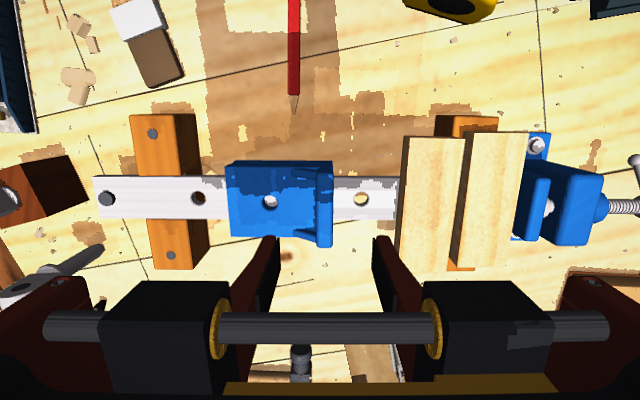

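The bar lies almost level in the picture, so the tool is aligned with it. The bar holes are at (361,199), (198,198) and (107,199), the tail hole at (270,201), and the jaw top spans columns 317 to 332. The pad face is near column 523.

```bash
python3 - <<'E'
from h import *
_,w,o=snap("wrist"); Rt=R.from_rotvec(o["orientation"]).as_matrix(); t=o["ee_pos"]
for n,p,z in [("hole ahead",(361,199),50),("tail hole",(270,201),64),("hole behind",(198,198),50),("hole end",(107,199),50),("jaw top front far",(333,161),89),("jaw top front near",(332,247),89),("jaw top back near",(317,247),89),
 ("pad top L",(524,238),83),("pad top R",(528,179),83),("bar edge",(200,177),50),("bar edge",(200,219),50),("bar edge",(380,177),50),("bar edge",(380,220),50),("tb back",(399,250),72),("tb back",(406,140),72),("tb front",(451,250),72),("hb back",(464,267),72),("hb front",(515,270),72),("hb front t",(525,135),72)]:
    P=onz(w,p,z); print(n,P.round(1),"tool",(Rt.T@(P-t)).round(1))
E
```

```text
hole ahead [555.7 -40.4  50. ] tool [  1.6  33.2 110.2]
tail hole [ 542. -120.   64.] tool [  3.9 -47.5  96.2]
hole behind [ 533.6 -188.3   50. ] tool [   2.6 -116.3  110.2]
hole end [ 522.5 -273.2   50. ] tool [   1.8 -201.9  110.2]
jaw top front far [511.  -61.1  89. ] tool [42.8  6.4 71.2]
jaw top front near [581.3 -71.5  89. ] tool [-28.2   6.1  71.2]
jaw top back near [579.5 -83.7  89. ] tool [-28.1  -6.3  71.2]
pad top L [599.2  90.2  83. ] tool [-23.3 168.6  77.2]
pad top R [547.8  91.1  83. ] tool [ 27.7 162.3  77.2]
bar edge [ 514.8 -181.4   50. ] tool [  22.3 -112.1  110.2]
bar edge [ 553.8 -191.7   50. ] tool [ -17.8 -116.8  110.2]
bar edge [537.6 -21.3  50. ] tool [ 22.1  49.6 110.2]
bar edge [578.5 -25.   50. ] tool [-18.9  51.6 110.2]
tb back [600.5 -13.8  72. ] tool [-39.1  65.8  88.2]
tb back [505.3  -1.2  72. ] tool [56.9 64.9 88.2]
tb front [607.2  32.2  72. ] tool [-39.3 112.3  88.2]
hb back [626.   43.6  72. ] tool [-56.3 126.3  88.2]
hb front [636.1  90.4  72. ] tool [-59.8 174.   88.2]
hb front t [514.4  94.1  72. ] tool [ 61.3 160.6  88.2]
```

move_arm([
  [[0.04,0,0.66],0,0.4],
  [[0.04,0,0.66],0,0.4],
  [[0,0,0.66],0,0.4],
  [[0,0,0.66],0,0.4],
  [[0,0,0.44],0,0.4],
  [[0,0,0.22],0,0.4],
  [[0,0,0],0,1],
  [[0,0,0],0,1],
  [[0,0,0],0,1],
  [[0,0,0],0,1],
  [[0,0,0],0,1],
  [[0,0,0],0,1],
  [[0,0,0],0,1],
  [[0,0,0],0,1],
])

```text
t: 4.38
ee_pos: [550.9, -73.4, 78.2]
orientation: [0.219, 3.133, -0.0]
ft_force: [-0.8, -0.7, 5.2]
width: 13.6
grasp_force: 30.0
```

move_arm([
  [[0,0.3,0],0,1],
  [[0,0.4,0],0,1],
  [[0,0.4,0],0,1],
  [[0,0.4,0],0,1],
  [[0,0.3,0],0,1],
  [[0,0.2,0],0,1],
  [[0,0.1,0],0,1],
  [[0,0.1,0],0,1],
  [[0,0,0],0,1],
])

```text
t: 5.13
ee_pos: [558.9, -18.2, 78.2]
orientation: [0.219, 3.133, 0.0]
ft_force: [-0.5, 0.9, 5.1]
width: 13.4
grasp_force: 30.0
```

move_arm([
  [[0,0.06,0],0,1],
  [[0,0.06,0],0,1],
  [[0,0.06,0],0,1],
  [[0,0.06,0],0,1],
  [[0,0.06,0],0,1],
  [[0,0,0],0,1],
])

```text
t: 5.63
ee_pos: [559.9, -11.2, 78.2]
orientation: [0.219, 3.133, -0.0]
ft_force: [-0.6, -1.9, 5.4]
width: 13.6
grasp_force: 30.0
```

move_arm([
  [[0,0.04,0],0,1],
  [[0,0.04,0],0,1],
  [[0,0.04,0],0,1],
  [[0,0.02,0],0,1],
  [[0,0,0],0,1],
])

```text
t: 6.05
ee_pos: [560.4, -7.9, 78.2]
orientation: [0.219, 3.133, -0.0]
ft_force: [0.5, -1.7, 5.4]
width: 13.9
grasp_force: 30.0
```

move_arm([
  [[0,0.02,0],0,1],
  [[0,0.02,0],0,1],
  [[0,0,0],0,1],
])

```text
t: 6.3
ee_pos: [560.5, -7.0, 78.2]
orientation: [0.219, 3.133, -0.001]
ft_force: [-0.8, -3.6, 4.6]
width: 13.6
grasp_force: 30.0
```

move_arm([
  [[0,0.02,0],0,1],
  [[0,0.02,0],0,1],
  [[0,0,0],0,1],
])

```text
t: 6.55
ee_pos: [560.6, -6.0, 78.2]
orientation: [0.219, 3.133, -0.001]
ft_force: [0.5, -3.7, 5.8]
width: 13.3
grasp_force: 30.0
```

move_arm([
  [[0,0.02,0],0,1],
  [[0,0.02,0],0,1],
  [[0,0,0],0,1],
])

```text
t: 6.8
ee_pos: [560.8, -5.0, 78.2]
orientation: [0.219, 3.133, -0.001]
ft_force: [0.0, -2.4, 5.2]
width: 13.6
grasp_force: 30.0
```

move_arm([
  [[0,0.02,0],0,1],
  [[0,0.02,0],0,1],
  [[0,0,0],0,1],
])

```text
t: 7.05
ee_pos: [560.9, -4.1, 78.2]
orientation: [0.219, 3.133, -0.001]
ft_force: [0.9, -2.3, 4.2]
width: 13.8
grasp_force: 30.0
```

move_arm([
  [[0,0.02,0],0,1],
  [[0,0.02,0],0,1],
  [[0,0,0],0,1],
])

```text
t: 7.3
ee_pos: [561.0, -3.1, 78.2]
orientation: [0.219, 3.133, -0.001]
ft_force: [0.5, -3.7, 4.9]
width: 14.0
grasp_force: 30.0
```

move_arm([
  [[0,0.02,0],0,1],
  [[0,0.02,0],0,1],
  [[0,0,0],0,1],
])

```text
t: 7.55
ee_pos: [561.2, -2.1, 78.2]
orientation: [0.219, 3.132, -0.001]
ft_force: [0.4, -3.4, 5.6]
width: 13.8
grasp_force: 30.0
```

move_arm([
  [[0,0.02,0],0,1],
  [[0,0.02,0],0,1],
  [[0,0,0],0,1],
])

```text
t: 7.8
ee_pos: [561.2, -2.0, 78.2]
orientation: [0.218, 3.133, -0.003]
ft_force: [-0.2, -8.5, 5.0]
width: 13.8
grasp_force: 30.0
```

move_arm([
  [[0,0.02,0],0,1],
  [[0,0.02,0],0,1],
  [[0,0,0],0,1],
])

```text
t: 8.05
ee_pos: [561.2, -1.9, 78.2]
orientation: [0.218, 3.133, -0.005]
ft_force: [-1.3, -13.7, 5.6]
width: 13.8
grasp_force: 30.0
```

Tight: the force rises with no travel after about 72 mm. The hole estimates call for drawing back about 40.5 mm.

move_arm([
  [[0,0,0],0,1],
  [[0,0,0],0,1],
  [[0,-0.05,0],0,1],
  [[0,-0.1,0],0,1],
  [[0,-0.2,0],0,1],
  [[0,-0.3,0],0,1],
  [[0,-0.3,0],0,1],
  [[0,-0.3,0],0,1],
  [[0,-0.2,0],0,1],
  [[0,-0.14,0],0,1],
  [[0,-0.06,0],0,1],
  [[0,0,0],0,1],
  [[0,0,0],0,1],
])

```text
t: 9.13
ee_pos: [555.6, -40.7, 78.2]
orientation: [0.219, 3.133, 0.0]
ft_force: [-0.6, -0.8, 5.6]
width: 13.6
grasp_force: 30.0
```

move_arm([
  [[0,0,0],0,0.6],
  [[0,0,0],0,0.4],
  [[0,0,0],0,0.4],
  [[0,0,-0.5],0,0.4],
  [[0,0,-1],0,0.4],
  [[0,0,-1],0,0.4],
  [[0,0,-1],0,0.4],
  [[0,-0.8,-0.5],0,0.4],
  [[0,-0.8,0],0,0.4],
  [[0,-0.8,0],0,0.4],
  [[0,-0.8,0],0,0.4],
  [[0,0,0],0,0.4],
  [[0,0,0],0,0.4],
])

```text
t: 10.22
ee_pos: [543.8, -120.5, 178.3]
orientation: [0.222, 3.133, 0.0]
ft_force: [0.0, -0.5, 0.7]
width: 52.6
grasp_force: 0.0
```

```bash
python3 - <<'E'
from h import *
_,w,o=snap("wrist","pics/w2.png"); print(o["t"],o["ee_pos"],o["width"],w[2])
for t in ["pin","pin_block"]: print([(round(b["p"],2),[round(float(v)) for v in b["rect"]]) for b in cams.boxes_of("wrist",t)])
E
```

```text
10.2167 [ 543.80967108 -120.50286176  178.30163046] 52.613017853769364 [ 463.81714424 -108.28809831  340.05132842]
[(0.82, [63, 202, 50, 30]), (0.57, [119, 273, 66, 65])]
[(0.8, [90, 190, 98, 69])]
```

View pics/w2.png

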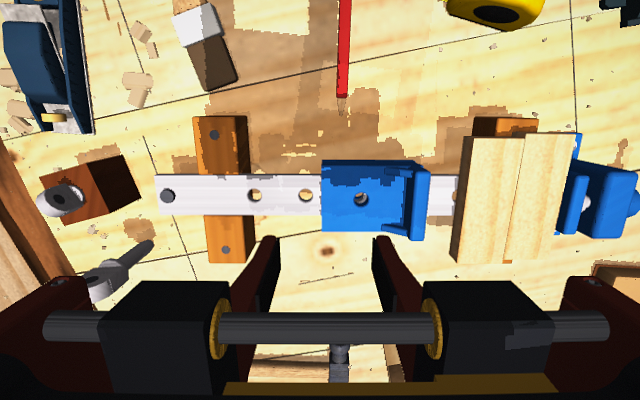

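The boards are closed up at (515,195). The stop hole is at (361,198), with bar holes behind at (306,195) and (255,195). The small pin, in its block, is at (65,200). I'll zoom in for precision.

```bash
python3 - <<'E'
import cv2,numpy as np
a=cv2.imread("pics/w2.png")
A=cv2.resize(a[180:216,240:380],None,fx=5.7,fy=5.7,interpolation=cv2.INTER_CUBIC)[:, :798]
B=cv2.resize(a[140:235,20:153],None,fx=4,fy=4,interpolation=cv2.INTER_CUBIC)
H=np.zeros((A.shape[0]+B.shape[0],798,3),np.uint8); H[:A.shape[0],:A.shape[1]]=A; H[A.shape[0]:,:B.shape[1]]=B; print(A.shape,B.shape); cv2.imwrite("pics/z.png",H)
E
```

```text
(205, 798, 3) (380, 532, 3)
```

View pics/z.png

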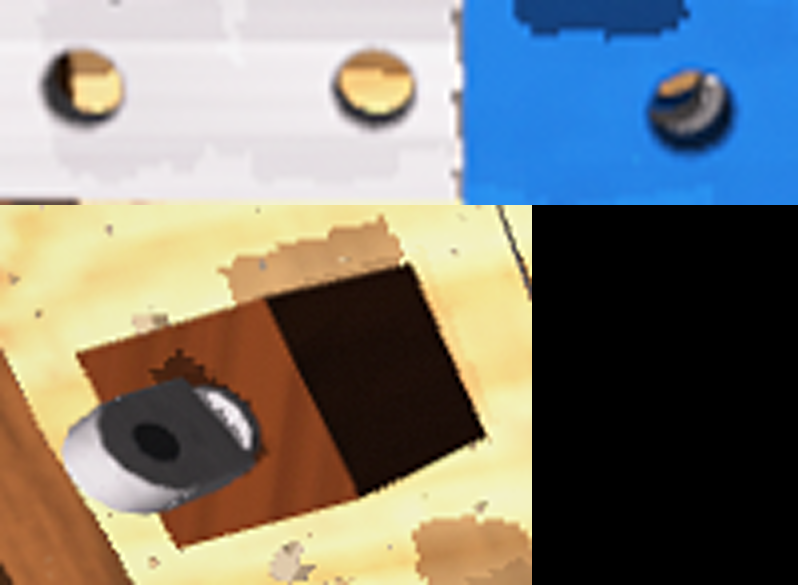

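```bash
python3 - <<'E'
from h import *
_,w,o=snap("wrist"); Rt=R.from_rotvec(o["orientation"]).as_matrix(); t=o["ee_pos"]
for n,p,z in [("B",(254.1,194.8),50),("A",(305.1,194.9),50),("stop",(360.9,199.1),64)]+[("blk",(19.6+x/4,139.6+(y-205)/4),56) for x,y in [(77,353),(267,298),(358,497),(180,548)]]:
    P=onz(w,p,z); print(n,P.round(1),(Rt.T@(P-t)).round(1))
E
```

```text
B [ 533.7 -187.    50. ] [  0.7 -68.6 127.9]
A [ 540.7 -138.    50. ] [  0.6 -19.1 127.9]
stop [548.2 -85.9  64. ] [  0.4  33.6 113.9]
blk [ 485.4 -387.2   56. ] [  20.8 -273.5  121.8]
blk [ 479.6 -335.7   56. ] [  33.7 -223.3  121.8]
blk [ 530.  -330.6   56. ] [ -15.5 -211.3  121.8]
blk [ 536.6 -380.8   56. ] [ -29.  -260.1  121.8]
```

move_arm([
  [[0,-0.6,0],0,0.4],
  [[0,-0.9,0],0,0.4],
  [[0,-1,0],0,0.4],
  [[0,-1,0],0,0.4],
  [[0,-1,0],0,0.4],
  [[0,-1,0],0,0.4],
  [[0,-1,0],0,0.4],
  [[0,-1,0],0,0.4],
  [[0,-0.9,0],0,0.4],
  [[0.1,-0.7,0],0,0.4],
  [[0,-0.5,0],0,0.4],
  [[0,0,0],0,0.4],
  [[0,0,0],0,0.4],
])

```text
t: 11.5
ee_pos: [508.2, -356.8, 177.5]
orientation: [-0.22, -3.134, -0.001]
ft_force: [0.1, 0.7, -0.5]
width: 52.7
grasp_force: 0.0
```

```bash
python3 - <<'E'
from h import *
im,w,o=snap("wrist"); print(o["t"],o["ee_pos"],w[2]); a=im[:,:,::-1]
b=[(round(b["p"],2),[round(float(v)) for v in b["rect"]]) for b in cams.boxes_of("wrist","pin")]; print(b)
cv2.imwrite("pics/w3.png",cv2.resize(a[100:300,220:440],None,fx=3,fy=3,interpolation=cv2.INTER_CUBIC))
E
```

```text
11.5 [ 508.17960153 -356.84493934  177.45264219] [ 428.27126591 -344.81274808  339.25569832]
[(0.9, [324, 203, 24, 33]), (0.9, [353, 276, 41, 64]), (0.37, [580, 60, 32, 121])]
```

View pics/w3.png

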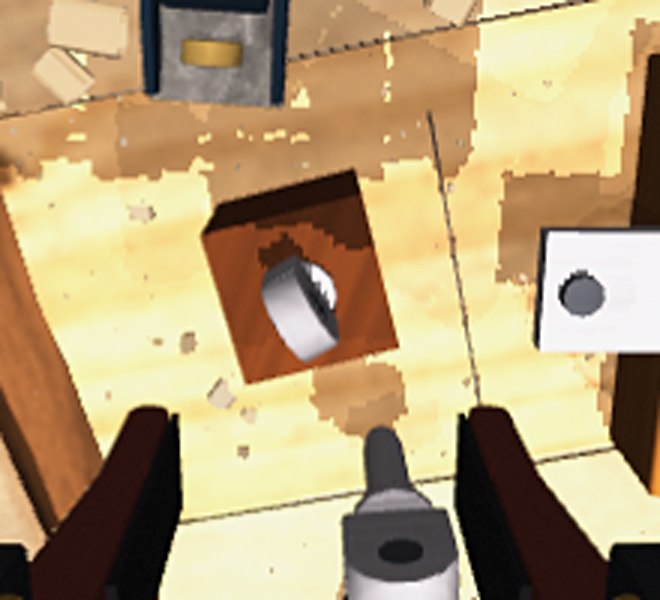

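```bash
python3 - <<'E'
from h import *
im,w,o=snap("wrist"); Rt=R.from_rotvec(o["orientation"]).as_matrix(); t=o["ee_pos"]; print(o["qpos"].round(3))
f=lambda x,y:(219.67+x/3,99.67+y/3)
T={}
for n,p,z in [("blkc",(300.5,291),56),("c1",(203,235),56),("c2",(247,383),56),("c3",(398,347),56),("tabc",(302,308),92),("L1",(264,290),84),("L2",(303,360),84),("R1",(293,258),84),("R2",(338,330),84)]:
    P=onz(w,f(*p),z); T[n]=(Rt.T@(P-t)); print(n,P.round(1),T[n].round(1))
for a,b in ("L1","L2"),("R1","R2"): d=T[b]-T[a]; print(np.degrees(np.arctan2(d[1],-d[0])),np.hypot(*d[:2]))
E
```

```text
[-0.63   0.469  1.673  0.     1.    -2.063]
blkc [ 507.  -360.5   56. ] [  0.6  -4.6 121.5]
c1 [ 484.9 -387.9   56. ] [ 18.7 -34.9 121.5]
c2 [ 535.5 -382.3   56. ] [-30.6 -22.3 121.5]
c3 [ 530.  -332.1   56. ] [-18.2  26.7 121.5]
tabc [ 501.9 -358.7   92. ] [ 5.9 -3.6 85.5]
L1 [ 497.5 -369.2   84. ] [  8.8 -14.5  93.5]
L2 [ 520.  -361.2   84. ] [-12.4  -3.5  93.5]
R1 [ 489.4 -359.6   84. ] [18.2 -6.2 93.5]
R2 [ 512.3 -349.8   84. ] [-3.2  6.7 93.5]
27.413831790908116 23.920371614706223
30.92724714819282 24.95548879005596
```

The tab's long side is about 29° off the image vertical, and the pin axis is near (506,-360). A turn of -29° would pass joint 6's limit, so I'll turn +151°.

move_arm([
  [[0.07,-0.14,0],0,0.4],
  [[0,0,0],1,0.4],
  [[0,0,0],1,0.4],
  [[0,0,0],1,0.4],
  [[0,0,0],1,0.4],
  [[0,0,0],1,0.4],
  [[0,0,0],1,0.4],
  [[0,0,0],1,0.4],
  [[0,0,0],1,0.4],
  [[0,0,0],1,0.4],
  [[0,0,0],1,0.4],
  [[0,0,0],1,0.4],
  [[0,0,0],1,0.4],
  [[0,0,0],1,0.4],
  [[0,0,0],1,0.4],
  [[0,0,0],1,0.4],
])

```text
t: 12.98
ee_pos: [505.9, -360.0, 177.8]
orientation: [-2.086, -2.349, 0.0]
ft_force: [0.3, 0.3, -0.2]
width: 53.1
grasp_force: 0.0
```

move_arm([
  [[0,0,0],1,0.4],
  [[0,0,0],1,0.4],
  [[0,0,0],1,0.4],
  [[0,0,0],1,0.4],
  [[0,0,0],1,0.4],
  [[0,0,0],1,0.4],
  [[0,0,0],1,0.4],
  [[0,0,0],1,0.4],
  [[0,0,0],1,0.4],
  [[0,0,0],1,0.4],
  [[0,0,0],1,0.4],
  [[0,0,0],1,0.4],
  [[0,0,0],1,0.4],
  [[0,0,0],1,0.4],
  [[0,0,0],1,0.4],
  [[0,0,0],0.2,0.4],
  [[0,0,0],0,0.4],
])

```text
t: 14.4
ee_pos: [505.9, -360.1, 177.7]
orientation: [-3.088, -0.575, -0.0]
ft_force: [-0.5, -0.1, -1.1]
width: 52.6
grasp_force: 0.0
```

```bash
python3 - <<'E'
from h import *
im,w,o=snap("wrist"); print(o["t"],o["ee_pos"],o["qpos"].round(2)); a=im[:,:,::-1].copy()
for P in ([506,-360,60],[506,-360,92]): print(proj(w,P)); cv2.circle(a,tuple(int(round(v)) for v in proj(w,P)),1,(0,255,0),-1)
cv2.imwrite("pics/w4.png",cv2.resize(a[110:310,210:430],None,fx=3,fy=3,interpolation=cv2.INTER_CUBIC))
E
```

```text
14.4 [ 505.92014504 -360.13923724  177.74464844] [-0.64  0.47  1.67  0.    1.    0.56]
[327.20176602 196.16509877]
[327.366523   206.51536709]
```

View pics/w4.png

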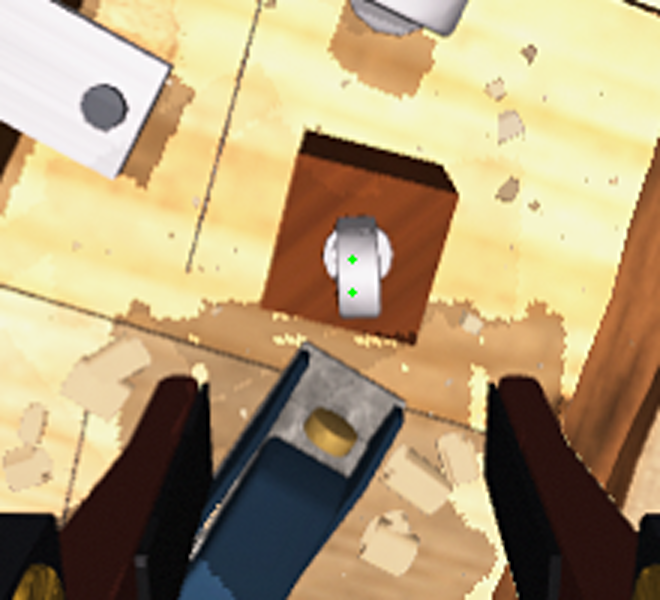

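The tab is now square to the fingers, with its centre about 1.5 mm to the right (+y). I'll shift, descend and grip.

move_arm([
  [[0,0.06,0.4],0,0.4],
  [[0,0,0.7],0,0.4],
  [[0,0,0.8],0,0.4],
  [[0,0,0.8],0,0.4],
  [[0,0,0.7],0,0.4],
  [[0,0,0.5],0,0.4],
  [[0,0,0.36],0,0.4],
  [[0,0,0.2],0,0.4],
  [[0,0,0],0,0.4],
  [[0,0,0],0,0.8],
  [[0,0,0],0,1],
  [[0,0,0],0,1],
  [[0,0,0],0,1],
  [[0,0,0],0,1],
  [[0,0,0],0,1],
  [[0,0,0],0,1],
])

```text
t: 15.78
ee_pos: [506.5, -362.1, 66.5]
orientation: [3.089, 0.572, 0.001]
ft_force: [0.6, 0.5, 1.1]
width: 11.9
grasp_force: 30.0
```

move_arm([
  [[0,0,-0.3],0,1],
  [[0,0,-0.6],0,1],
  [[0,0,-0.9],0,1],
  [[0,0,-1],0,1],
  [[0,0,-0.9],0,1],
  [[0,0,-0.5],0,1],
  [[0,0,-0.24],0,1],
  [[0.25,-0.442,0],0,1],
  [[0.4,-0.707,0],0,1],
  [[0.5,-0.884,0],0,1],
  [[0.5,-0.884,0],0,1],
  [[0.5,-0.884,0],0,1],
])

```text
t: 16.78
ee_pos: [521.3, -251.6, 175.4]
orientation: [-3.087, -0.571, 0.004]
ft_force: [1.8, -0.3, -0.4]
width: 12.1
grasp_force: 30.0
```

move_arm([
  [[0.5,-0.884,0],0,1],
  [[0.5,-0.884,0],0,1],
  [[0.5,-0.884,0],0,1],
  [[0.5,-0.884,0],0,1],
  [[0.5,-0.884,0],0,1],
  [[0.4,-0.707,0],0,1],
  [[0.3,-0.53,0],0,1],
  [[0.16,-0.26,0],0,1],
  [[0,0,0],1,1],
  [[0,0,0],1,1],
  [[0,0,0],1,1],
  [[0,0,0],1,1],
  [[0,0,0],1,1],
  [[0,0,0],0.8,1],
  [[0,0,0],0,1],
  [[0,0,0],0,1],
])

```text
t: 18.12
ee_pos: [547.2, -85.6, 176.3]
orientation: [-3.134, 0.216, 0.003]
ft_force: [-0.2, 0.0, -0.8]
width: 11.6
grasp_force: 30.0
```

```bash
python3 - <<'E'
from h import *
im,w,o=snap("wrist"); print(o["t"],o["ee_pos"],o["orientation"],o["qpos"].round(2),o["width"]); a=im[:,:,::-1].copy()
np.save("w5.npy",np.r_[o["ee_pos"],o["orientation"]])
cv2.imwrite("pics/w5.png",cv2.resize(a[130:290,220:430],None,fx=3.75,fy=3.75,interpolation=cv2.INTER_CUBIC))
E
```

```text
18.1167 [547.16974276 -85.58197573 176.28000093] [-3.13399167e+00  2.15874924e-01  2.68220281e-03] [-0.18  0.38  1.82 -0.    0.94  1.53] 11.613464226439561
```

View pics/w5.png

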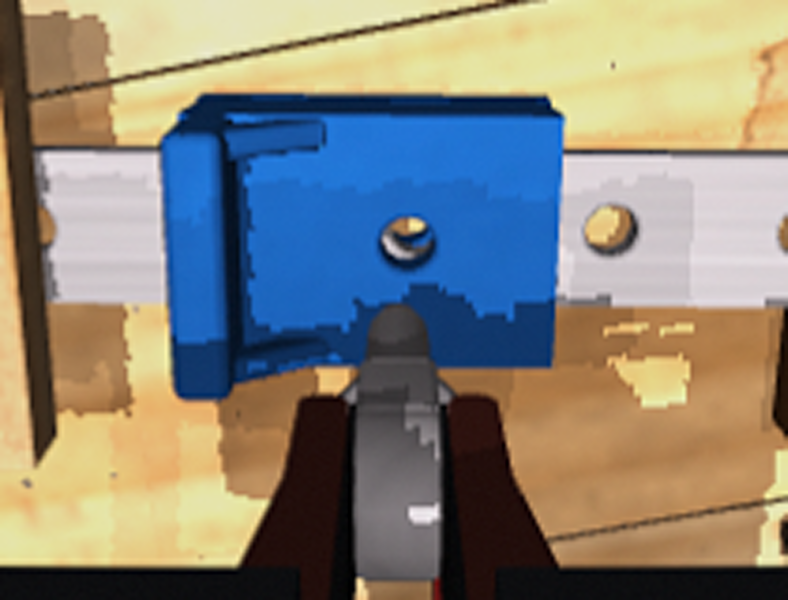

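The stop hole is at crop (407,241), with its bar hole showing slightly to the right, so the stop needs about 2 mm more drawing back. The next bar hole is at (609,229) and the pin shank tip at about (397,320).

```bash
python3 - <<'E'
from h import *
d=cams.get_image("wrist")
def mk(p,r): return cam(d,{"ee_pos":p,"orientation":r}),np.array(p),R.from_rotvec(r).as_matrix()
w4,t4,R4=mk([505.92,-360.14,177.74],[-3.088,-.575,0]); v=np.load("w5.npy"); w5,t5,R5=mk(v[:3],v[3:])
tl=lambda w,t,Q,p,z:(Q.T@(onz(w,p,z)-t)).round(2)
print("collar",tl(w4,t4,R4,(328.7,195.3),60)-np.array([-.16,2.08,0]))
print("stop",tl(w5,t5,R5,(328.2,193.9),64),"rear",tl(w5,t5,R5,(382.0,190.7),50))
print("tip",tl(w5,t5,R5,(325.5,214.5),122.), "col check z135", tl(w5,t5,R5,(325.5,225),135))
E
```

```text
collar [  0.49  -0.25 117.74]
stop [  3.19   1.31 112.27] rear [  2.52  53.14 126.27]
tip [ 3.33 -1.11 54.27] col check z135 [ 0.06 -1.1  41.28]
```

move_arm([
  [[0.108,0.072,0.2],0,1],
  [[0,0,0.5],0,1],
  [[0,0,0.6],0,1],
  [[0,0,0.5],0,1],
  [[0,0,0.2],0,1],
  [[0,0,0.08],0,1],
  [[0,0,0.04],0,1],
  [[0,0,0.04],0,1],
  [[0,0,0.03],0,1],
  [[0,0,0],0,1],
])

```text
t: 19.05
ee_pos: [550.6, -88.0, 122.9]
orientation: [3.134, -0.219, 0.001]
ft_force: [0.1, -0.2, -0.5]
width: 11.8
grasp_force: 30.0
```

move_arm([
  [[0,0,0.03],0,1],
  [[0,0,0.03],0,1],
  [[0,0,0.03],0,1],
  [[0,0,0],0,1],
])

```text
t: 19.38
ee_pos: [550.1, -87.9, 120.1]
orientation: [-3.134, 0.219, 0.001]
ft_force: [-0.8, -0.9, -0.0]
width: 11.8
grasp_force: 30.0
```

move_arm([
  [[0,0,0.03],0,1],
  [[0,0,0.03],0,1],
  [[0,0,0.03],0,1],
  [[0,0,0],0,1],
])

```text
t: 19.72
ee_pos: [549.9, -87.9, 117.7]
orientation: [-3.134, 0.219, 0.002]
ft_force: [-2.0, -0.4, 1.2]
width: 12.2
grasp_force: 30.0
```

move_arm([
  [[0,0,0.03],0,1],
  [[0,0,0.03],0,1],
  [[0,0,0.03],0,1],
  [[0,0,0],0,1],
])

```text
t: 20.05
ee_pos: [549.6, -87.9, 115.4]
orientation: [3.134, -0.219, -0.002]
ft_force: [-4.7, -0.7, 2.7]
width: 11.8
grasp_force: 30.0
```

move_arm([
  [[0,0,0.03],0,1],
  [[0,0,0.03],0,1],
  [[0,0,0.03],0,1],
  [[0,0,0],0,1],
])

```text
t: 20.38
ee_pos: [549.4, -87.9, 112.9]
orientation: [3.134, -0.219, -0.003]
ft_force: [-5.3, -1.8, 0.9]
width: 12.1
grasp_force: 30.0
```

move_arm([
  [[-0.05,0,0],0,1],
  [[0,0,0.03],0,1],
  [[0,0,0.03],0,1],
  [[0,0,0],0,1],
])

```text
t: 20.72
ee_pos: [549.1, -87.8, 111.8]
orientation: [3.134, -0.219, -0.0]
ft_force: [-3.9, -0.1, -0.1]
width: 11.7
grasp_force: 30.0
```

move_arm([
  [[0,0,0.03],0,1],
  [[0,0,0.03],0,1],
  [[0,0,0.03],0,1],
  [[0,0,0],0,1],
])

```text
t: 21.05
ee_pos: [549.0, -87.7, 109.5]
orientation: [-3.134, 0.219, 0.0]
ft_force: [-3.9, -1.8, 0.3]
width: 12.3
grasp_force: 30.0
```

move_arm([
  [[-0.05,0,0],0,1],
  [[0,0,0.03],0,1],
  [[0,0,0.03],0,1],
  [[0,0,0],0,1],
])

```text
t: 21.38
ee_pos: [548.6, -87.6, 108.3]
orientation: [-3.134, 0.219, -0.002]
ft_force: [-0.2, 0.2, 0.6]
width: 11.9
grasp_force: 30.0
```

move_arm([
  [[0,0,0.03],0,1],
  [[0,0,0.03],0,1],
  [[0,0,0],0,1],
])

```text
t: 21.63
ee_pos: [548.7, -87.7, 107.5]
orientation: [3.134, -0.219, 0.003]
ft_force: [-2.1, -0.7, 7.5]
width: 11.9
grasp_force: 30.0
```

Tip touches the bar with 7 N. I'll feel rearward (+y).

move_arm([
  [[0,0.02,0],0,1],
  [[0,0.02,0],0,1],
  [[0,0.02,0],0,1],
  [[0,0,0],0,1],
])

```text
t: 21.97
ee_pos: [547.9, -89.0, 106.6]
orientation: [-3.134, 0.219, -0.001]
ft_force: [-0.5, 0.6, 0.2]
width: 12.4
grasp_force: 30.0
```

move_arm([
  [[0,0.02,0],0,1],
  [[0,0.02,0],0,1],
  [[0,0,0],0,1],
])

```text
t: 22.22
ee_pos: [547.7, -89.9, 106.6]
orientation: [-3.134, 0.219, -0.0]
ft_force: [1.1, 2.6, 0.1]
width: 11.3
grasp_force: 30.0
```

move_arm([
  [[0,0,0.03],0,1],
  [[0,0,0.03],0,1],
  [[0,0,0],0,1],
])

```text
t: 22.47
ee_pos: [547.6, -90.0, 105.0]
orientation: [-3.134, 0.219, -0.0]
ft_force: [0.3, 2.4, -0.3]
width: 12.1
grasp_force: 30.0
```

move_arm([
  [[0,0,0.03],0,1],
  [[0,0,0.03],0,1],
  [[0,0,0],0,1],
])

```text
t: 22.72
ee_pos: [547.5, -90.0, 103.6]
orientation: [-3.134, 0.219, -0.0]
ft_force: [1.1, 2.0, -1.0]
width: 11.8
grasp_force: 30.0
```

move_arm([
  [[0,0,0.03],0,1],
  [[0,0,0.03],0,1],
  [[0,0,0],0,1],
])

```text
t: 22.97
ee_pos: [547.5, -90.0, 102.0]
orientation: [-3.134, 0.219, -0.0]
ft_force: [1.2, 1.5, -0.1]
width: 12.0
grasp_force: 30.0
```

move_arm([
  [[0,0,0.04],0,1],
  [[0,0,0.04],0,1],
  [[0,0,0.04],0,1],
  [[0,0,0.04],0,1],
  [[0,0,0],0,1],
])

```text
t: 23.38
ee_pos: [547.5, -90.0, 97.9]
orientation: [-3.134, 0.219, 0.0]
ft_force: [1.6, 1.8, -1.3]
width: 11.7
grasp_force: 30.0
```

move_arm([
  [[0,0,0.04],0,1],
  [[0,0,0.04],0,1],
  [[0,0,0.04],0,1],
  [[0,0,0.04],0,1],
  [[0,0,0],0,1],
])

```text
t: 23.8
ee_pos: [547.5, -90.0, 94.0]
orientation: [-3.134, 0.219, 0.0]
ft_force: [2.0, 2.3, -1.2]
width: 11.9
grasp_force: 30.0
```

move_arm([
  [[0,0,0.04],0,1],
  [[0,0,0.04],0,1],
  [[0,0,0.04],0,1],
  [[0,0,0.04],0,1],
  [[0,0,0],0,1],
])

```text
t: 24.22
ee_pos: [547.5, -90.0, 90.0]
orientation: [3.134, -0.219, -0.0]
ft_force: [1.7, 2.5, -0.9]
width: 12.2
grasp_force: 30.0
```

move_arm([
  [[0,-0.01,0.06],0,1],
  [[0,0,0.06],0,1],
  [[0,0,0.06],0,1],
  [[0,0,0.06],0,1],
  [[0,0,0.06],0,1],
  [[0,0,0.06],0,1],
  [[0,0,0.06],0,1],
  [[0,0,0.04],0,1],
  [[0,0,0.04],0,1],
  [[0,0,0],0,1],
])

```text
t: 25.05
ee_pos: [547.5, -89.9, 77.4]
orientation: [3.134, -0.219, -0.0]
ft_force: [1.3, -1.1, -2.1]
width: 11.8
grasp_force: 30.0
```

move_arm([
  [[0,0,0.03],0,1],
  [[0,0,0.03],0,1],
  [[0,0,0],0,1],
])

```text
t: 25.3
ee_pos: [547.5, -89.8, 76.1]
orientation: [3.134, -0.219, -0.0]
ft_force: [1.0, -1.2, -1.9]
width: 11.5
grasp_force: 30.0
```

move_arm([
  [[0,0,0.03],0,1],
  [[0,0,0.02],0,1],
  [[0,0,0],0,1],
])

```text
t: 25.55
ee_pos: [547.5, -89.8, 74.8]
orientation: [3.134, -0.219, -0.0]
ft_force: [0.8, -1.4, -0.6]
width: 11.8
grasp_force: 30.0
```

move_arm([
  [[0,0,0.02],0,1],
  [[0,0,0],0,1],
])

```text
t: 25.72
ee_pos: [547.6, -89.9, 74.4]
orientation: [3.134, -0.219, 0.0]
ft_force: [0.9, -1.4, 0.5]
width: 11.7
grasp_force: 30.0
```

move_arm([
  [[0,0,0.01],0,1],
  [[0,0,0],0,0.7],
  [[0,0,0],0,0.7],
  [[0,0,0],0,0.7],
  [[0,0,-0.1],0,0.7],
  [[0,0,-0.4],0,0.7],
  [[0,0,-0.8],0,0.7],
  [[0,0,-1],0,0.7],
  [[0,0,-1],0,0.7],
  [[0,0,-1],0,0.7],
  [[0,0,-0.5],0,0.7],
  [[0,0,0],0,0.7],
  [[0,0,0],0,0.7],
])

```text
t: 26.8
ee_pos: [547.9, -89.8, 195.2]
orientation: [3.134, -0.219, 0.003]
ft_force: [0.1, -0.4, -0.0]
width: 26.5
grasp_force: 0.0
```

```bash
python3 - <<'E'
from h import *
im,w,o=snap("wrist"); print(o["t"],o["ee_pos"],o["ft_force"])
Rt=R.from_rotvec(o["orientation"]).as_matrix(); t=o["ee_pos"]
for b in cams.cut_out("wrist","pin"):
    ys,xs=np.nonzero(b["pixels"]); print(round(b["p"],2),np.round(b["rect"]),xs.mean(),ys.mean())
x=t+Rt@np.array([0.5,-.2,0]);
for z in (64,68,100): print(z,proj(w,[x[0],x[1],z]))
for nm in ("board_head","board_tail","tail_stop"): print(nm,[(round(b["p"],2),np.round(b["rect"])) for b in cams.boxes_of("wrist",nm)])
E
```

```text
26.8 [547.86561874 -89.80454685 195.1647275 ] [ 0.12652272 -0.40301028 -0.00694154]
0.96 [588. 116.  99.  30.] 592.9314744801512 115.03260869565217
0.84 [328. 198.  21.  35.] 325.59747292418774 195.31768953068593
64 [326.4925883  191.70653988]
68 [326.50174584 192.76526792]
100 [326.58439215 202.32336706]
board_head [(0.69, array([157., 190.,  66., 123.]))]
board_tail [(0.87, array([204., 186.,  61., 123.]))]
tail_stop [(0.97, array([313., 194., 103.,  75.])), (0.59, array([330., 198.,  21.,  34.]))]
```

```bash
python3 -c "
from workcell import ctrl
print(ctrl.close_job())"
```

```text
the job is handed in; nothing more can be done
None
```

I closed the boards up tight, drew the stop back about 41 mm to the first hole, put the pin through with its collar on the stop, let go and handed in; no verdict came back. Measured force stayed under 15 N, but I did not look at the boards or loose tools again after fitting the pin.

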